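Lock the swivel disc of a weld fixture with its bar

TASK

Lock the fixture's swivel disc: with a fingertip against its upright post, turn the slotted disc until its slot is in line with the steel bar lying in the guide, before the bar enters it. Then push the bar by its tail tab through the slot until its nose is fully home against the back of the keeper, and take the hand away. Only push: do not lift the bar out of its guide, and leave the bushing, the pin and the wrench where they are.

Things in the scene. Friction and masses are not known exactly. Their poses are not given: they have to be found in the camera images.
- fixture: Grey steel base plate 370 x 250 x 12 mm, fixed, lying on the table. Origin on the table surface directly under the disc's vertical axis; z up, +x the direction in which the bar is pushed. In this frame the plate spans x -265 to +105, y -80 to +170 mm; guide, disc and keeper stand in a row along its x axis.
- guide (a point): Mid-length of the guide, on its floor: a fixed open-topped channel for the bar along fixture x, from x -245 to -50 mm, 17 mm wide inside, 44 mm outside, floor 20 mm, walls 30 mm (screw heads 34 mm) above the table.
- keeper (a point): Middle of the inner back wall of the keeper, the stop for the bar's nose, at fixture x = +70 mm, 26 mm above the table. The keeper is a fixed U-shaped block beyond the disc, fixture x 52 to 87, 40 mm wide outside, 20 mm inside, top 34 mm above the table.
- disc_slot (a point): Centre of the top of the round steel lock disc (diameter 90 mm, top at 34 mm above the table), on its vertical axis. The disc has one straight slot right across its diameter, open at the top and both ends, 20 mm wide, its dark floor 19 mm above the table. x runs along the slot, z is up.
- lock_disc (a joint): Turn of the disc in rad, anticlockwise seen from above. At 0 and again at pi (3.14) the slot is in line with the bar (either will do). Stops at -0.6 and 3.74. It starts 0.5 or more away from both. Light friction (about 2 N at the post) holds it wherever it is left; it does not spring back or coast.
- post_top (a point): Centre of the top of the round upright dowel post fixed on the disc: 12 mm diameter (an 18 mm collar for its lowest 3 mm), standing 33 mm from the disc axis, square to the slot, from the disc's top (34 mm above the table) up to this point at 75 mm. With the disc at 0 it stands on the fixture's -y side, at pi/2 on the +x (keeper) side, at pi on the +y side.
- lock_bar: Loose steel bar, 0.2 to 0.33 kg, 170 long, 14 wide, 12 mm high, lying in the guide (its underside at 20 mm, its top at 32 mm above the table). Origin mid-length at its underside; +x points to its rounded nose (85 mm ahead), z up. It slides with light friction (under 4 N).
- bar_nose (a point): Tip of the bar's rounded nose, half-way up. It starts 52 to 72 mm short of the disc axis, so just outside the disc; with the bar home it is 70 mm past the disc axis (fixture x = +70 mm), against the keeper's back wall.
- bar_tab (a point): Middle of the rear face of the tail tab: an upright plate at the bar's tail end, 14 wide, 8 mm thick along the bar, reaching from the bar up to 70 mm above the table. This point is 85 mm behind the bar's origin and 54 mm above the table; push here along fixture +x.
- bushing: Loose steel bushing (ring), 38 mm outer diameter, 28 mm high, standing on the plate on the fixture's +y side; leave alone. Origin at the centre of its underside.
- locating_pin: Loose dark steel locating pin with a 24 mm wide head, about 55 mm tall, 18 mm diameter, standing on the plate on the fixture's +y side; leave alone. Origin at the centre of its foot.
- wrench: Loose wrench 130 mm long lying flat on the plate on the fixture's +y side; leave alone.
Not all that is in view belongs to the job. Leave any orange or yellow look-alike of the lock_bar alone.

How it is judged:
By the outcome, as a careful person would: the job done as asked, in the order asked, and still so for the second after the job is handed in, with the robot touching nothing.
It also fails if it takes over 50 s, if anything falls off the work surface, if the arm or the gripper's body presses on something with over 40 N, if the wrist force passes 120 N, or if a joint passes its speed limit or range.

ROBOT

A 6-joint arm with a two-finger parallel gripper is mounted at the origin on the work surface. World frame = base frame: x ahead of the robot, y to its left, z up, the work surface at z = 0. Lengths are in m, angles in rad, forces in N, time in s.
With the tool pointing down it reaches from about 0.25 to 0.725 m from the base axis. Payload 4 kg.
Tool frame: the origin (TCP) lies midway between the tips of the shut fingers; the grasp point (between the pads) lies 19 mm behind it; z points along the fingers, x is the direction in which the jaws open and shut, and the axes are right-handed (so a half turn about z gives the same grasp; the last joint's range is limited). The gripper opens to 85 mm and grips with 20 to 120 N. Pads are 22 mm wide; open, the fingers measure 114 mm over their backs; the gripper's body (76 mm by 85 mm) begins 54 mm behind the grasp point. The pads swing forward as they close: fully open they stand 13 mm farther back than shut.
Start: joints at [-1.319, 0.241, 0.005, 1.335, 0, 1.571], TCP at [0.125, -0.484, 0.231] pointing down, gripper open.
Joint ranges: [-2.72, 2.72], [-1.05, 1.87], [-1.09, 1.28], [-1.99, 2.15], [-1.42, 1.44], [-3.14, 3.14]. Speed limits (rad/s): [2.79, 2.79, 3.14, 3.14, 3.14, 3.14].

INTERFACE

Orientations are given as a unit quaternion [x, y, z, w].
In Python, from workcell import bot, vision, ticket gives the robot as it stands.
- The arm moves only by the tool play_rows, never from a script. Its argument "deltas" is one flat list of numbers, 5 for each row, row after row: the opening, from 0 (shut) to 1 (fully open), then the shift along the tool's x, y, z in units of 60 mm (1.0 is 60 mm), then the turn about the tool's z in degrees. A call has 1 to 12 rows; each row shifts and turns the pose as measured when the row begins, along the tool's axes as they then stand; what a row does not reach is not made up. A row lasts 1/8 s, in which the tool goes at most 62.5 mm and 10.7 degrees, less where a joint would pass 70% of its speed; a pose out of reach is approached as far as the arm can. A call is refused whole if a number of a shift passes 1 or a number of a turn 10.7, either way. A call with a gripper value outside its range is refused whole. The fingers move at their own pace and stop on an object; the grip force is fixed at half the most. Time passes only in rows, so rows that do not move let the fingers close. It gives the time, the measured TCP pose, the force and the opening at its end, in the units of the state.
- bot.get_obs(): the state, without advancing time (a new reading comes with each control period).
- vision.camera(name): name is "side" or "top" or "wrist"; returns a dict with "color" (384x512x3 uint8, blue, green, red), "intrinsics" (3x3 intrinsics, pixels), "k1" (the pictures are not rectified: a ray, as slopes to the right and down, at radius r is drawn at 1 + k1 r^2 times it, then the intrinsics apply), "rvec" (rotation vector, rad) and "tvec" (3), from world to camera coordinates, as OpenCV has them. Camera axes: x right, y down, z forward; pixel columns grow to the right and rows downward; lengths in m; the calibration is good to about 2 mm. A picture is of the moment at which its call begins. There is no depth.
- ticket.job_done(): hands the job in, once; it reports no verdict.
The state is a dict: "clock": time; "joint_pos": joint angles; "joint_vel": joint speeds; "tau": joint torques, N m; "eef_pos": TCP position; "tool_rot": TCP orientation; "ft_force": force on the tool from outside, world axes, zero at the start; "ft_torque": the same for the moment, N m; "grip_width": finger opening in m.
Only numpy, scipy, OpenCV 4.12 (cv2) and the standard library are available. Lean on these libraries where they do the work, as an engineer would, in place of code of your own. Each camera call takes 0.05 s, during which the arm holds its last target. There are 200 camera calls.

## Working session

There is one attempt and no reset: what is moved stays moved. The work goes in short steps, Python scripts to look and compute and a tool call to move; the robot and the scene stay as the last step left them, time stands still between calls to the robot, and variables do not carry over. Pictures are saved under pics/ and viewed, about 8 in all and at most 12, crops included, and the job is handed in when it is done.

Besides the shell and the picture viewer there is one more tool, called after "Emit:" by a JSON object that holds its "api" and its "payload". play_rows: Moves the arm, as the interface text tells. Its arguments: {"type":"object","properties":{"deltas":{"type":"array"}},"required":["deltas"]}

```bash
mkdir -p pics; cat > h.py <<'E'
import numpy as np, cv2, json
from workcell import bot, vision, ticket
def cam(n, save=None):
    c=vision.camera(n)
    if save: cv2.imwrite('pics/%s.png'%save, c['color'])
    np.savez('pics/cal_%s.npz'%n, **{k:np.array(c[k]) for k in('color','intrinsics','k1','rvec','tvec')})
    return c
def load(n): return np.load('pics/cal_%s.npz'%n)
def dist(c): return np.array([float(c['k1']),0,0,0,0])
def toz(c,uv,z):
    R=cv2.Rodrigues(np.array(c['rvec'],float))[0]; t=np.array(c['tvec'],float).ravel()
    p=cv2.undistortPoints(np.array([[uv]],float),np.array(c['intrinsics'],float),dist(c))[0,0]
    d=R.T@np.array([p[0],p[1],1]); o=-R.T@t
    return o+d*(z-o[2])/d[2]
def proj(c,P):
    return cv2.projectPoints(np.array(P,float).reshape(-1,3),np.array(c['rvec'],float),np.array(c['tvec'],float),np.array(c['intrinsics'],float),dist(c))[0].reshape(-1,2)
def st():
    o=bot.get_obs(); print({k:np.round(o[k],4).tolist() for k in('clock','eef_pos','tool_rot','ft_force','grip_width','joint_pos')})
E
python3 - <<'E'
from h import *
a=cam('top','top0');b=cam('side','side0');st()
for c in(a,b):
    R=cv2.Rodrigues(np.array(c['rvec'],float))[0];print(-R.T@np.array(c['tvec'],float).ravel(),c['intrinsics'])
cv2.imwrite('pics/both.png',cv2.resize(a['color'],(800,600),interpolation=cv2.INTER_CUBIC))
E
```

```text
{'clock': 0.1, 'eef_pos': [0.1244, -0.4837, 0.2305], 'tool_rot': [0.7903, -0.6127, -0.0008, -0.0006], 'ft_force': [1.014, -0.5692, -0.4243], 'grip_width': 0.0856, 'joint_pos': [-1.319, 0.2414, 0.0039, 1.3352, 0.0, 1.5708]}
[0.42271914 0.06331384 1.15034172] [[438.61793514   0.         255.54203928]
 [  0.         438.61793514 197.06219473]
 [  0.           0.           1.        ]]
[ 0.43228089 -0.68484517  0.6871113 ] [[360.80642535   0.         262.63830472]
 [  0.         360.80642535 189.04578546]
 [  0.           0.           1.        ]]
```

View pics/both.png

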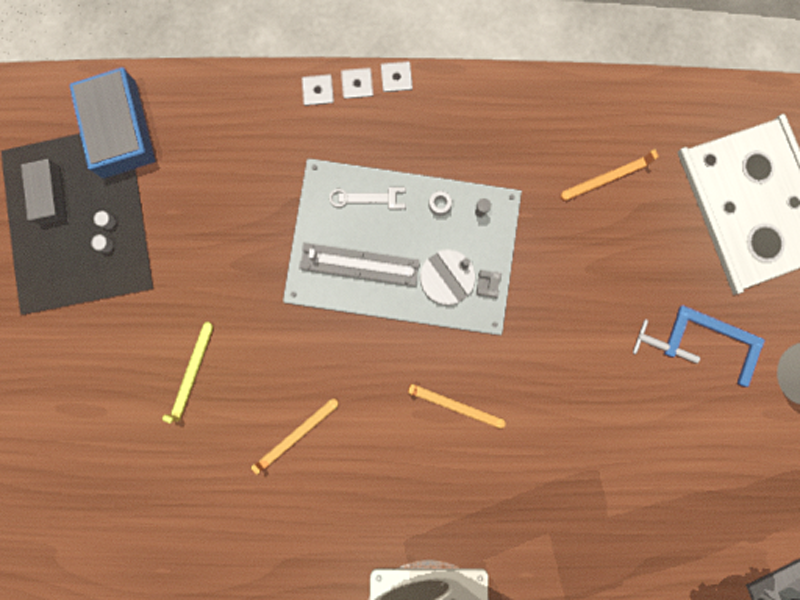

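View pics/side0.png

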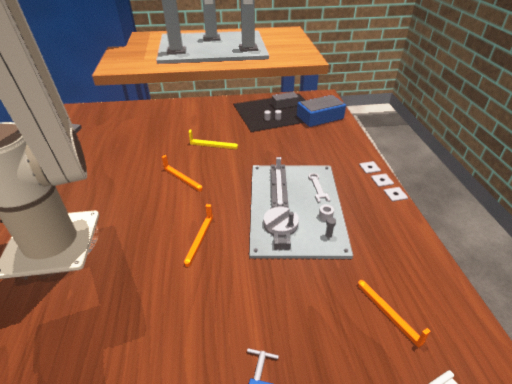

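The top view (shown at 1.5625×) has the plate at about (285–520, 160–333). The bar lies in the guide with its nose at about (412,271), the disc is near (447,277) and the post near (465,265). I'll enlarge it.

```bash
python3 - <<'E'
import cv2
a=cv2.imread('pics/top0.png')[95:220,175:340]
cv2.imwrite('pics/c1.png',cv2.resize(a,None,fx=4.8,fy=4.8,interpolation=cv2.INTER_CUBIC))
E
```

```text
(no output)
```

View pics/c1.png

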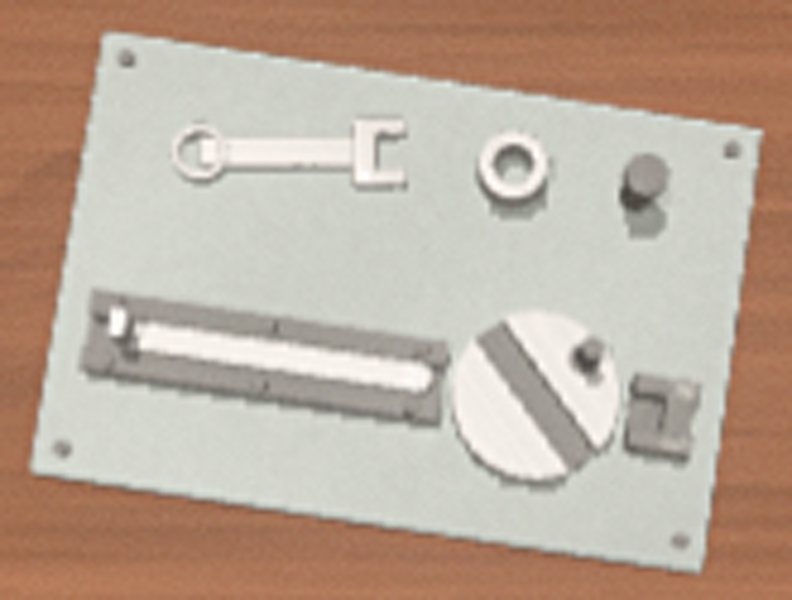

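```bash
cat >> h.py <<'E'
def cpx(p,f=4.8,o=(175,95)): return ((p[0]+.5)/f-.5+o[0],(p[1]+.5)/f-.5+o[1])
E
python3 - <<'E'
from h import *
c=load('top')
loc=np.array([[-265,170],[105,170],[105,-80],[-265,-80]])/1e3
W=np.array([toz(c,cpx(p),.012)[:2] for p in [(103,32),(763,130),(703,572),(31,472)]])
H=(W-W.mean(0)); L=loc-loc.mean(0)
th=np.arctan2((L[:,0]*H[:,1]-L[:,1]*H[:,0]).sum(),(L*H).sum())
R=np.array([[np.cos(th),-np.sin(th)],[np.sin(th),np.cos(th)]])
o=W.mean(0)-R@loc.mean(0)
print(th,np.degrees(th),o,'res',((W-o)@R-loc)*1e3)
f=lambda p,z:((toz(c,cpx(p),z)[:2]-o)@R*1e3).round(1)
print('disc',f((536,396),.034),'post',f((591,350),.075),'nose',f((433,375),.03),'tab',f((118,316),.07))
print('slot',f((492,334),.019),f((582,460),.019),'keeper in',f((667,412),.034))
print('pin',f((650,172),.055),'bush',f((512,168),.028))
np.savez('fix.npz',th=th,o=o,R=R)
for p in[(-33*0,33),(23,25)]:print(o+R@np.array(p)/1e3)
E
```

```text
-1.708886536444012 -97.91198620497103 [ 0.5764406  -0.02731037] res [[-0.69267615 -0.56852995]
 [ 0.62971016 -0.69115161]
 [-0.29733114  0.64860702]
 [ 0.36029713  0.61107454]]
disc [-0.1 -0.7] post [22.2 21.3] nose [-56.3   2.9] tab [-223.1    3.3]
slot [-27.7  31.6] [ 30.4 -29.4] keeper in [70.7  1.2]
pin [ 42.  124.5] bush [-30.2 122.3]
[ 0.60912646 -0.03185288]
[ 0.59803663 -0.05353272]
```

The disc is at about 2.34 rad (post at about 45° in the fixture frame), so it needs about +46° to reach pi. First I'll shut the gripper and align tool x with fixture x, a turn of about +22.3° about tool z.

```bash
cat >> h.py <<'E'
from scipy.spatial.transform import Rotation as Ro
def go(x,y,z):
    """shift (tool axes, 60mm units) to fixture x,y (mm), world z (mm); turn to align tool x with fixture x"""
    F=np.load('fix.npz');o=bot.get_obs();A=Ro.from_quat(o['tool_rot']).as_matrix()
    p=np.array(o['eef_pos']);t=np.r_[F['o']+F['R']@np.array([x,y])/1e3,z/1e3]
    a=np.arctan2(A[1,0],A[0,0]);turn=-np.degrees((F['th']-a+np.pi)%(2*np.pi)-np.pi)
    print('fix now',np.r_[(p[:2]-F['o'])@F['R'],p[2]].round(4)*1e3,'delta',(A.T@(t-p)/.06).round(3),'turn',turn.round(2),'tilt',A[2].round(3),'f',np.round(o['ft_force'],1),o['grip_width'].__round__(4),o['clock'])
E
```

Emit:
{"api": "play_rows", "payload": {"deltas": [0,0,0,0,7.5,0,0,0,0,7.5,0,0,0,0,7.3,0,0,0,0,0]}}

```text
clock: 0.6
eef_pos: [0.124, -0.4822, 0.2283]
tool_rot: [-0.653, 0.758, 0.003, 0.002]
ft_force: [-0.5, 0.2, -0.3]
grip_width: 0.0123
```

```bash
python3 -c "
from h import *
go(62,28,150)"
```

```text
fix now [ 512.9 -385.5  228.3] delta [-7.577 -6.816  1.335] turn -0.6 tilt [-0.006  0.003 -1.   ] f [-0.5  0.2 -0.3] 0.0123 0.6
```

Emit:
{"api": "play_rows", "payload": {"deltas": [0,-0.63,-0.57,0,-0.6,0,-0.63,-0.57,0,0,0,-0.63,-0.57,0,0,0,-0.63,-0.57,0,0,0,-0.63,-0.57,0,0,0,-0.63,-0.57,0,0,0,-0.63,-0.57,0,0,0,-0.63,-0.57,0,0,0,-0.63,-0.57,0.1,0,0,-0.63,-0.57,0.1,0,0,-0.63,-0.57,0.1,0,0,0,0,0,0]}}

```text
clock: 2.1
eef_pos: [0.5631, -0.1071, 0.2082]
tool_rot: [-0.666, 0.746, 0.003, 0.001]
ft_force: [0.0, -1.0, -0.9]
grip_width: -0.0001
```

```bash
python3 -c "
from h import *
go(62,28,150)"
```

```text
fix now [ 80.9  -2.2 208.2] delta [-0.295 -0.514  0.971] turn 1.44 tilt [-0.006  0.004 -1.   ] f [ 0.  -1.  -0.9] -0.0001 2.1
```

Emit:
{"api": "play_rows", "payload": {"deltas": [0,-0.16,-0.27,0.5,1.4,0,-0.16,-0.27,0.5,0,0,0,0,0,0,0,0,0,0,0]}}

```text
clock: 2.6
eef_pos: [0.5965, -0.0932, 0.1477]
tool_rot: [-0.658, 0.753, 0.003, 0.0]
ft_force: [0.2, 0.0, 0.5]
grip_width: 0.0001
```

```bash
python3 -c "
from h import *
go(62,28,52)
c=cam('wrist','w1'); a=cam('top'); b=cam('side')
x=cv2.resize(a['color'][95:220,175:340],(480,364)); y=cv2.resize(b['color'][140:265,235:360],(364,364))
x=np.hstack([x,y]);w=cv2.resize(c['color'],(320,240))
cv2.imwrite('pics/m1.png',cv2.resize(x,(800,345)));cv2.imwrite('pics/w1.png',c['color'])"
```

```text
fix now [ 62.5  29.  147.7] delta [-0.002  0.008  1.596] turn 0.27 tilt [-0.005  0.005 -1.   ] f [0.2 0.  0.5] 0.0001 2.6
```

View pics/w1.png

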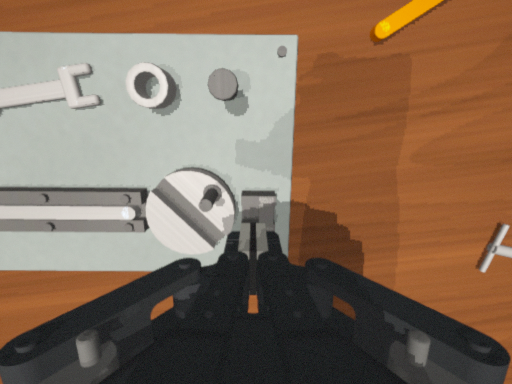

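The wrist view has the post top at about (212,190), the disc centred near (190,212), the keeper at (259,205) and the shut fingertips at about (253,240), clear of the post.

```bash
python3 - <<'E'
from h import *
c=load('wrist');F=np.load('fix.npz')
f=lambda p,z:((toz(c,p,z)[:2]-F['o'])@F['R']*1e3).round(1)
print('post',f((212,190),.075),'disc',f((190,211),.034),'slot',f((167,183),.019),f((215,243),.019),'nose',f((134,213),.026),'corner',f((298,35),.012))
E
```

```text
post [28.7 38.6] disc [-0.8  5.6] slot [-26.7  30.8] [ 20.9 -36.9] nose [-61.2   0.2] corner [103.1 169.9]
```

Emit:
{"api": "play_rows", "payload": {"deltas": [0,0,0,0.5,0,0,0,0,0.5,0,0,0,0,0.5,0,0,0,0,0.1,0,0,0,0,0,0]}}

```text
clock: 3.38
eef_pos: [0.6002, -0.0955, 0.0581]
tool_rot: [-0.657, 0.753, -0.002, 0.005]
ft_force: [-0.6, -0.1, -0.1]
grip_width: 0.0001
```

```bash
python3 -c "
from h import *
go(20.5,28,52)"
```

```text
fix now [64.2 32.9 58.1] delta [-0.729  0.082  0.104] turn 0.13 tilt [-0.004 -0.01  -1.   ] f [-0.6 -0.1 -0.1] 0.0001 3.375
```

Emit:
{"api": "play_rows", "payload": {"deltas": [0,-0.15,0.08,0.1,0,0,-0.15,0,0,0,0,-0.1,0,0,0,0,-0.1,0,0,0,0,0,0,0,0]}}

```text
clock: 4.0
eef_pos: [0.6011, -0.0718, 0.056]
tool_rot: [-0.663, 0.749, -0.004, 0.009]
ft_force: [0.4, -0.5, -1.7]
grip_width: -0.0001
```

```bash
python3 -c "
from h import *
go(20.5,28,50)
b=cam('top')
x=cv2.resize(b['color'][140:215,240:340],(800,600),interpolation=2)
cv2.imwrite('pics/m2.png',x)"
```

```text
fix now [40.7 30.6 56. ] delta [-0.336  0.039  0.103] turn 0.93 tilt [-0.008 -0.017 -1.   ] f [ 0.4 -0.5 -1.7] -0.0001 4.0
```

View pics/m2.png

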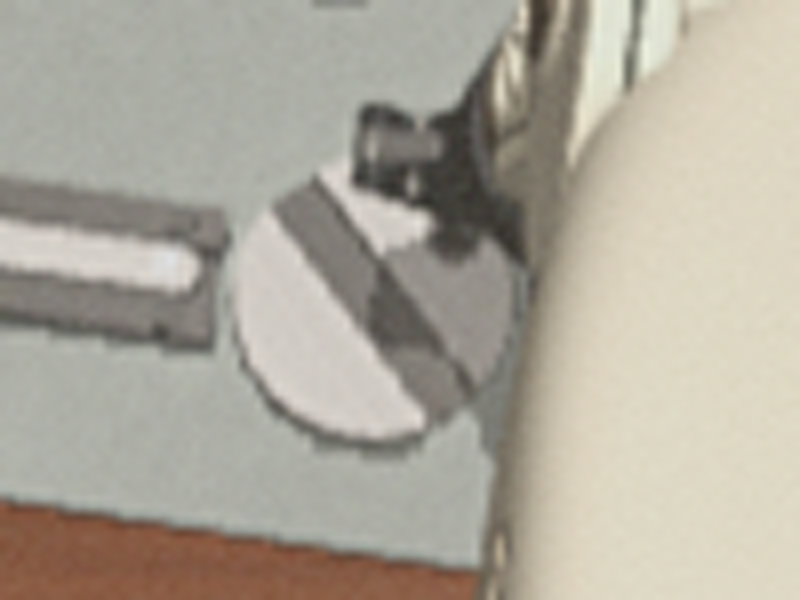

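The top view (8× crop) shows the slot unmoved, with its upper edge running from (315,178) to (475,400). The finger is just short of the post. I'll push on.

Emit:
{"api": "play_rows", "payload": {"deltas": [0,-0.08,0.02,0.1,0.9,0,-0.08,0,0,0,0,-0.08,0,0,0,0,-0.08,0,0,0,0,0,0,0,0]}}

```text
clock: 4.68
eef_pos: [0.6023, -0.0698, 0.0495]
tool_rot: [-0.663, 0.748, -0.004, 0.011]
ft_force: [-1.4, -0.1, -0.3]
grip_width: 0.0
```

```bash
python3 -c "
from h import *
go(12,28,50)
b=cam('top')
x=cv2.resize(b['color'][140:215,240:340],(800,600),interpolation=2)
cv2.imwrite('pics/m3.png',x)"
```

```text
fix now [38.5 31.4 49.5] delta [-0.443  0.049 -0.004] turn 1.04 tilt [-0.012 -0.02  -1.   ] f [-1.4 -0.1 -0.3] 0.0 4.675
```

View pics/m3.png

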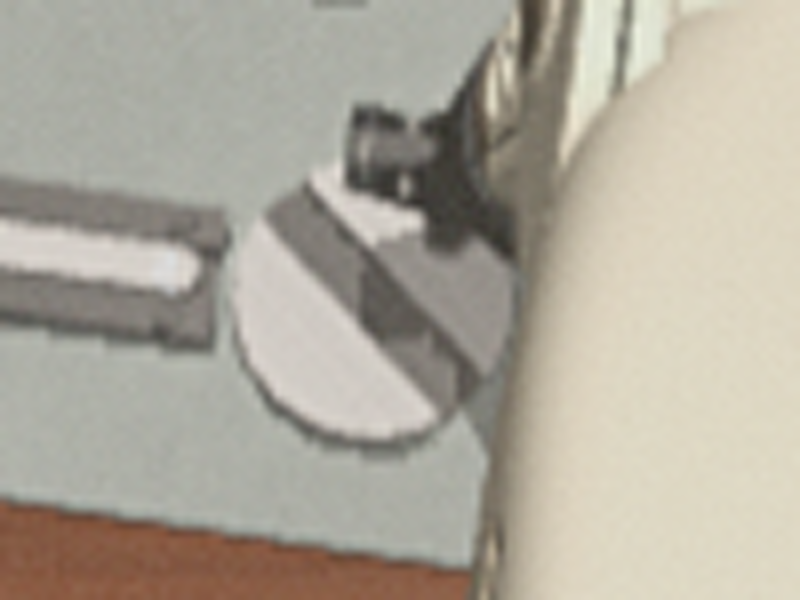

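Contact is made: the slot has turned a few degrees. Small rows get lost to lag, so I'll use larger ones.

Emit:
{"api": "play_rows", "payload": {"deltas": [0,-0.2,0.03,0,1.0,0,-0.2,0.03,0,0,0,0,0,0,0]}}

```text
clock: 5.1
eef_pos: [0.6031, -0.0653, 0.0509]
tool_rot: [-0.665, 0.746, -0.005, 0.015]
ft_force: [-1.0, 1.1, -0.5]
grip_width: -0.0
```

```bash
cat >> h.py <<'E'
def slot():
    """slot angle off fixture x, deg, by brightness of disc-top ring: samples at z=34mm"""
    F=np.load('fix.npz');b=cam('top');g=cv2.cvtColor(b['color'],6).astype(np.float32)
    best=[]
    for a in np.arange(-60,60.1,.5):
        r=np.radians(a);u=np.array([np.cos(r),np.sin(r)]);n=np.array([-u[1],u[0]])
        s=0
        for t in np.r_[-40:-5:2.,]: # left (guide-side) half, clear of the hand
            for w,k in((-14,1),(-12,1),(-4,-1),(0,-1),(4,-1),(12,1),(14,1)):
                z=.034 if k>0 else .019
                if abs(w)>11 and np.hypot(t,w)>43: continue
                q=F['o']+F['R']@(t*u+w*n)/1e3
                p=proj(b,[*q,z])[0]
                s+=k*float(cv2.getRectSubPix(g,(1,1),(float(p[0]),float(p[1])))[0,0])*(.75 if k>0 else 1)
        best.append((s,a))
    print('slot deg',sorted(best)[-4:])
E
python3 -c "
from h import *
slot();go(18,28,50)"
```

```text
slot deg [(4055.7650413513184, np.float64(-30.5)), (4071.5139541625977, np.float64(-30.0)), (4072.8000564575195, np.float64(-29.0)), (4079.1846885681152, np.float64(-29.5))]
fix now [34.  31.5 50.8] delta [-0.268  0.053  0.016] turn 1.35 tilt [-0.016 -0.028 -0.999] f [-1.   0.3  0.1] 0.0001 5.15
```

Emit:
{"api": "play_rows", "payload": {"deltas": [0,-0.2,0.03,0,1.0,0,-0.2,0.03,0,0,0,-0.2,0.0,0,0,0,0,0,0,0]}}

```text
clock: 5.65
eef_pos: [0.6027, -0.0519, 0.0522]
tool_rot: [-0.671, 0.741, -0.002, 0.021]
ft_force: [0.3, -0.3, 0.4]
grip_width: -0.0003
```

```bash
python3 -c "
from h import *
slot();go(18,28,50)"
```

```text
slot deg [(3993.5181465148926, np.float64(-5.5)), (4007.4329566955566, np.float64(-7.0)), (4007.6179275512695, np.float64(-6.0)), (4010.7978744506836, np.float64(-6.5))]
fix now [20.7 29.2 52.1] delta [-0.045  0.019  0.035] turn 2.28 tilt [-0.028 -0.031 -0.999] f [ 0.2  0.3 -0.8] 0.0002 5.7
```

Emit:
{"api": "play_rows", "payload": {"deltas": [0,-0.08,0,0,0,0,-0.04,0.0,0,0,0,0,0,0,0]}}

```text
clock: 6.08
eef_pos: [0.6029, -0.048, 0.0522]
tool_rot: [-0.673, 0.739, -0.002, 0.022]
ft_force: [0.8, -2.0, -0.6]
grip_width: 0.0001
```

```bash
python3 -c "
from h import *
slot();go(17,28,50)"
```

```text
slot deg [(3995.6011085510254, np.float64(-1.5)), (3997.435905456543, np.float64(0.0)), (4003.5560340881348, np.float64(-1.0)), (4004.7881355285645, np.float64(-0.5))]
fix now [16.9 29.1 52.2] delta [0.002 0.019 0.037] turn 2.59 tilt [-0.03  -0.032 -0.999] f [ 1.7 -1.  -0.3] -0.0002 6.125
```

The slot is at about −0.7°. I'll back off in +x, then up.

Emit:
{"api": "play_rows", "payload": {"deltas": [0,0.4,0,0,0,0,0.4,0,0,0,0,0,0,-0.7,-2.6,0,0,0,-0.7,0,0,0,0,-0.5,0,0,-0.8,0,0,0,0,-0.9,0,0,0,0,-0.9,0,0,0,0,-0.9,0,0,0,0,-0.9,0,0,0,0,0,0,0,0]}}

```text
clock: 7.5
eef_pos: [0.5936, 0.0935, 0.1821]
tool_rot: [0.741, -0.669, -0.035, -0.045]
ft_force: [0.9, -0.4, -0.3]
grip_width: -0.0003
```

```bash
python3 -c "
from h import *
slot();go(-255,0,120)
b=load('top')
x=cv2.resize(b['color'][135:210,240:340],(800,600),interpolation=2)
cv2.imwrite('pics/m4.png',x)"
```

```text
slot deg [(5.531883239746094, np.float64(25.5)), (5.7645721435546875, np.float64(53.5)), (6.194911956787109, np.float64(54.5)), (6.483100891113281, np.float64(54.0))]
fix now [-121.     0.4  181.8] delta [-2.044 -0.5    1.273] turn 13.74 tilt [-0.111 -0.018 -0.994] f [-0.6  0.1  0.9] 0.0001 7.55
```

View pics/m4.png

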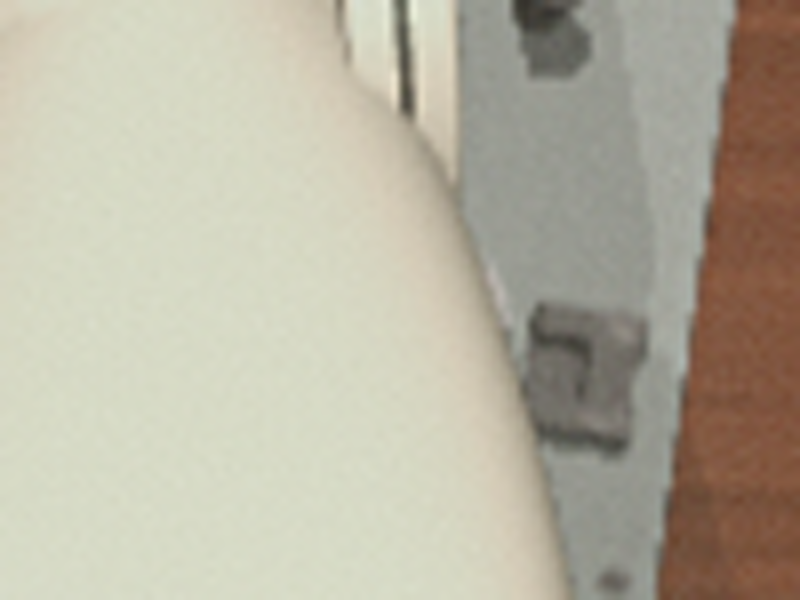

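The arm hides the disc in that view (only the keeper shows, near (590,375)), so I'll check the slot once the hand is over the tab. Fast rows let the orientation drift, so I'll move slower and correct the yaw.

Emit:
{"api": "play_rows", "payload": {"deltas": [0,0,0,0,7,0,0,0,0,6.7,0,-0.4,0,0,0,0,-0.4,0,0,0,0,-0.4,0,0,0,0,-0.4,0,0,0,0,-0.4,0,0,0,0,-0.4,0,0,0,0,0,0,0,0]}}

```text
clock: 8.68
eef_pos: [0.5915, 0.1128, 0.2098]
tool_rot: [0.73, -0.675, -0.086, -0.068]
ft_force: [-0.1, -0.2, -1.2]
grip_width: -0.0
```

```bash
python3 -c "
from h import *
slot();go(-257,2,120)
c=cam('wrist','w2')
b=load('top')
x=cv2.resize(b['color'][115:205,180:340],(800,450),interpolation=2)
y=cv2.resize(b['color'][95:220,100:340],(800,416))
cv2.imwrite('pics/m5.png',x)"
```

```text
slot deg [(21.389068603515625, np.float64(7.0)), (22.11669921875, np.float64(8.5)), (22.710304260253906, np.float64(7.5)), (23.44894790649414, np.float64(8.0))]
fix now [-140.4   -4.4  209.5] delta [-1.508 -0.549  1.854] turn 12.22 tilt [-0.217  0.017 -0.976] f [-0.5 -0.3  0.2] -0.0 8.725
```

View pics/m5.png

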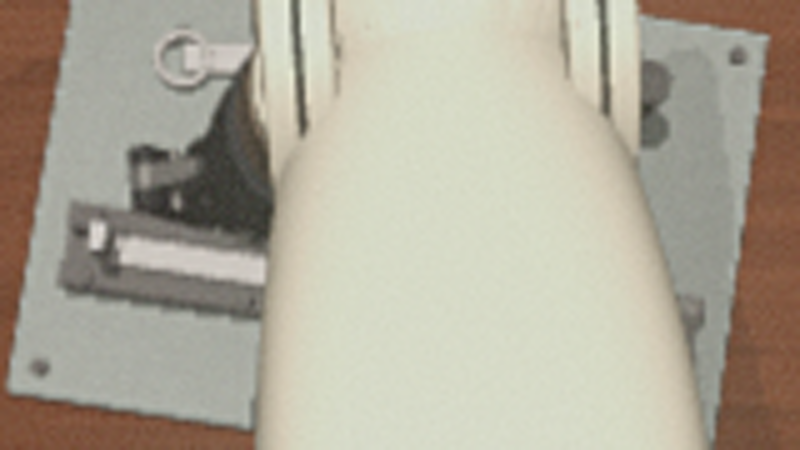

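The tab sits at (97,237) in that view and the bar is still in the guide. The commanded travel isn't being reached and the tilt is growing, so I'll check the joints for a limit.

```bash
python3 -c "
from h import *
st();print(np.round(bot.get_obs()['joint_vel'],3),np.round(bot.get_obs()['tau'],1))"
```

```text
{'clock': 8.775, 'eef_pos': [0.5913, 0.1118, 0.2092], 'tool_rot': [0.7291, -0.6756, -0.0862, -0.0676], 'ft_force': [0.3715, -0.3611, 0.2687], 'grip_width': -0.0003, 'joint_pos': [0.0771, 0.4647, 0.2518, 1.3759, 0.2188, 3.1406]}
[-0.014  0.004 -0.008 -0.001 -0.003 -0.001] [  0.4 -47.9  25.4   0.1   0.7  -0. ]
```

Joint 6 is at its 3.14 limit, which caused the tilt. I'll turn the tool back about 78° so that tool y lies along fixture +x. The remaining tilt has the fingertips trailing, so the face presses slightly downward, which is harmless.

Emit:
{"api": "play_rows", "payload": {"deltas": [0,0,0,0,-10,0,0,0,0,-10,0,0,0,0,-10,0,0,0,0,-10,0,0,0,0,-10,0,0,0,0,-10,0,0,0,0,-10,0,0,0,0,-8,0,0,0,0,0]}}

```text
clock: 9.9
eef_pos: [0.5902, 0.1057, 0.2063]
tool_rot: [0.993, -0.049, -0.024, -0.106]
ft_force: [-0.9, -0.2, -0.2]
grip_width: -0.0002
```

```bash
python3 -c "
from h import *
st();go(-257,2,130)"
```

```text
{'clock': 9.9, 'eef_pos': [0.5902, 0.1057, 0.2063], 'tool_rot': [0.9929, -0.049, -0.0243, -0.1057], 'ft_force': [-0.8993, -0.1595, -0.217], 'grip_width': -0.0002, 'joint_pos': [0.0685, 0.4662, 0.2469, 1.3753, 0.216, 1.7353]}
fix now [-133.6   -4.7  206.3] delta [ 0.28  -1.743  1.656] turn 92.61 tilt [-0.059 -0.208 -0.976] f [-0.9 -0.2 -0.2] -0.0002 9.9
```

Emit:
{"api": "play_rows", "payload": {"deltas": [0,0.05,-0.3,0.2,2.6,0,0.05,-0.3,0.2,0,0,0.05,-0.3,0.2,0,0,0.05,-0.3,0.2,0,0,0.05,-0.3,0.2,0,0,0.05,-0.3,0.2,0,0,0,0,0,0]}}

```text
clock: 10.78
eef_pos: [0.6226, 0.2291, 0.1527]
tool_rot: [0.991, -0.075, -0.028, -0.104]
ft_force: [0.4, -0.3, -0.6]
grip_width: 0.0001
```

```bash
python3 -c "
from h import *
slot();go(-257,2,120)
c=cam('wrist','w3');b=load('top')
x=cv2.resize(b['color'][105:205,150:340],(800,421),interpolation=2)
cv2.imwrite('pics/m6.png',x)"
```

```text
slot deg [(3812.435459136963, np.float64(-0.5)), (3816.920082092285, np.float64(-2.0)), (3821.650321960449, np.float64(-1.5)), (3822.31502532959, np.float64(-1.0))]
fix now [-259.6   10.6  153.2] delta [-0.104  0.157  0.542] turn 89.61 tilt [-0.07  -0.203 -0.977] f [-0.3 -0.   0. ] -0.0002 10.825
```

View pics/m6.png

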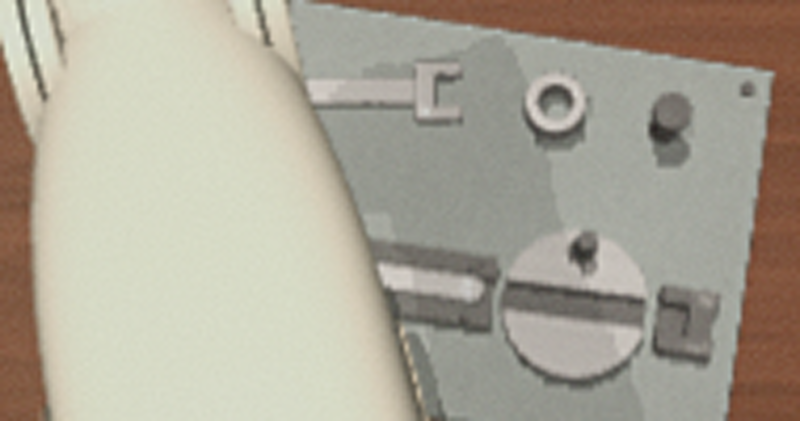

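The slot is in line with the bar (about −1° from measurement, and the picture agrees). Tools on the plate are untouched. Next I'll descend behind the tab.

```bash
python3 -c "
from h import *
go(-264,1,46)"
```

```text
fix now [-258.8   10.9  153.8] delta [-0.041  0.283  1.783] turn 89.55 tilt [-0.069 -0.203 -0.977] f [0.1 0.3 0.7] 0.0 10.875
```

Emit:
{"api": "play_rows", "payload": {"deltas": [0,-0.03,-0.08,0.25,0,0,0,0.06,0.3,0,0,0,0.06,0.3,0,0,0,0.06,0.3,0,0,0,0,0,0]}}

```text
clock: 11.5
eef_pos: [0.6172, 0.2347, 0.0828]
tool_rot: [0.991, -0.078, -0.026, -0.104]
ft_force: [0.5, -0.2, -0.3]
grip_width: 0.0001
```

```bash
python3 -c "
from h import *
go(-264,2,46);c=cam('wrist','w4')"
```

```text
fix now [-265.2    4.3   82.8] delta [0.004 0.144 0.597] turn 89.28 tilt [-0.069 -0.203 -0.977] f [ 0.5 -0.2 -0.3] 0.0001 11.5
```

View pics/w4.png

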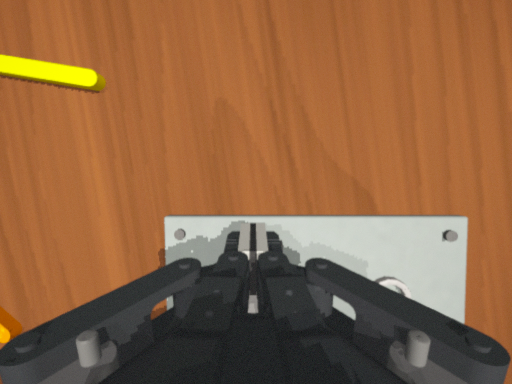

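The wrist view looks from behind. The fingertips, at (253,240), are centred on the guide, and the bright bar shows through the finger gap at (253,300). I'll descend and push.

Emit:
{"api": "play_rows", "payload": {"deltas": [0,0,0.06,0.3,0,0,0,0.06,0.3,0,0,0,0.0,0,0]}}

```text
clock: 11.92
eef_pos: [0.6185, 0.2358, 0.0506]
tool_rot: [0.991, -0.079, -0.022, -0.106]
ft_force: [-0.3, 0.8, -0.2]
grip_width: 0.0001
```

```bash
python3 -c "
from h import *
go(-230,2,46)"
```

```text
fix now [-266.4    5.4   50.6] delta [-0.044  0.61  -0.049] turn 89.21 tilt [-0.06  -0.207 -0.976] f [-0.3  0.8 -0.2] 0.0001 11.925
```

Emit:
{"api": "play_rows", "payload": {"deltas": [0,-0.03,0.15,-0.02,0,0,-0.02,0.15,-0.02,0,0,0,0.15,-0.02,0,0,0,0.15,-0.03,0,0,0,0,0,0]}}

```text
clock: 12.55
eef_pos: [0.6119, 0.198, 0.0528]
tool_rot: [0.991, -0.079, -0.019, -0.108]
ft_force: [-0.1, -0.8, 0.2]
grip_width: -0.0001
```

```bash
python3 -c "
from h import *
go(-118,2,46)"
```

```text
fix now [-228.     4.1   52.8] delta [-0.003  1.817 -0.275] turn 89.16 tilt [-0.054 -0.21  -0.976] f [-0.1 -0.8  0.2] -0.0001 12.55
```

Emit:
{"api": "play_rows", "payload": {"deltas": [0,-0.02,0.15,0.0,0,0,-0.01,0.15,-0.01,0,0,0,0.15,-0.02,0,0,0,0.15,-0.02,0,0,0,0,0,0]}}

```text
clock: 13.18
eef_pos: [0.6075, 0.1643, 0.0522]
tool_rot: [0.991, -0.077, -0.015, -0.112]
ft_force: [0.1, 1.5, 1.1]
grip_width: -0.0001
```

```bash
python3 -c "
from h import *
slot();go(-118,2,46)
b=load('top');w=cam('side')
x=cv2.resize(b['color'][120:200,170:330],(800,400),interpolation=2)
y=cv2.resize(w['color'][150:250,220:420],(400,200),interpolation=2)
cv2.imwrite('pics/m7.png',np.vstack([x,np.hstack([y,np.zeros_like(y)])]))"
```

```text
slot deg [(1482.4241104125977, np.float64(-24.5)), (1483.8717575073242, np.float64(-26.0)), (1485.9850997924805, np.float64(-25.5)), (1488.6222381591797, np.float64(-25.0))]
fix now [-194.1    4.2   51.9] delta [-0.017  1.26  -0.18 ] turn 89.33 tilt [-0.047 -0.219 -0.975] f [-0.3  1.6  0.8] -0.0002 13.225
```

View pics/m7.png

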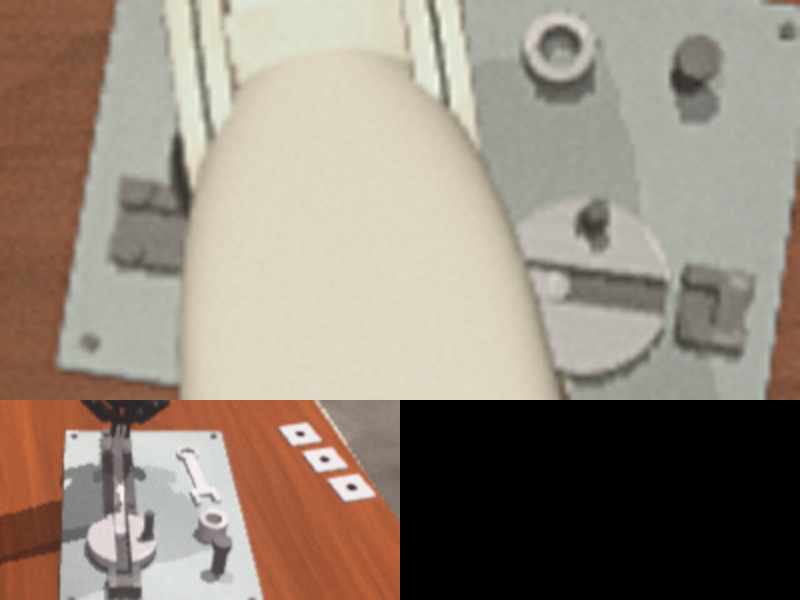

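The bar's nose is inside the aligned slot at about (568,285), about 15 mm short of the axis. About 85 mm remain, which puts the TCP at x ≈ −109 at the end.

Emit:
{"api": "play_rows", "payload": {"deltas": [0,-0.02,0.16,0.0,0,0,0,0.16,-0.01,0,0,0,0.16,-0.02,0,0,0,0.16,-0.02,0,0,0,0.16,-0.02,0,0,0,0.16,-0.02,0,0,0,0.16,-0.02,0,0,0,0.1,-0.02,0,0,0,0,0,0]}}

```text
clock: 14.4
eef_pos: [0.5987, 0.0998, 0.0493]
tool_rot: [0.99, -0.071, -0.01, -0.122]
ft_force: [-0.2, -0.1, 0.3]
grip_width: 0.0002
```

```bash
python3 -c "
from h import *
go(-108,2,50)"
```

```text
fix now [-128.9    4.6   49.3] delta [-0.043  0.336 -0.093] turn 89.92 tilt [-0.038 -0.24  -0.97 ] f [-0.2 -0.1  0.3] 0.0002 14.4
```

Emit:
{"api": "play_rows", "payload": {"deltas": [0,-0.02,0.12,-0.02,0,0,0,0.12,-0.03,0,0,0,0.1,-0.02,0,0,0,0.1,-0.02,0]}}

```text
clock: 14.9
eef_pos: [0.5962, 0.0881, 0.0521]
tool_rot: [0.988, -0.065, -0.008, -0.139]
ft_force: [1.7, 21.0, 4.0]
grip_width: -0.0
```

```bash
python3 -c "
from h import *
go(-108,2,50)"
```

```text
fix now [-117.     3.7   52.1] delta [-0.028  0.154 -0.007] turn 90.64 tilt [-0.035 -0.274 -0.961] f [ 1.7 21.   4. ] -0.0 14.9
```

The force rose to 21 N, so it is probably at the stop. I'll push once more to confirm, then back off.

Emit:
{"api": "play_rows", "payload": {"deltas": [0,0,0.12,-0.02,0,0,0,0.12,-0.03,0]}}

```text
clock: 15.15
eef_pos: [0.5968, 0.0878, 0.0551]
tool_rot: [0.986, -0.059, -0.006, -0.154]
ft_force: [3.0, 22.3, 5.4]
grip_width: -0.0002
```

```bash
python3 -c "
from h import *
go(-150,2,50)"
```

```text
fix now [-116.8    4.3   55.1] delta [-0.023 -0.503  0.249] turn 91.34 tilt [-0.031 -0.302 -0.953] f [ 3.  22.3  5.4] -0.0002 15.15
```

Emit:
{"api": "play_rows", "payload": {"deltas": [0,0,-0.25,0.03,0,0,0,-0.3,0.05,0,0,0,-0.3,0.05,0,0,0,0,-0.4,0,0,0,-0.1,-0.4,0,0,0,-0.3,-0.5,0,0,0,-0.5,-0.3,0,0,0,-0.5,0,0,0,0,-0.5,0,0,0,0,-0.5,0,0,0,0,-0.5,0.1,0,0,0,0,0,0]}}

```text
clock: 16.65
eef_pos: [0.6199, 0.2829, 0.1962]
tool_rot: [0.987, -0.062, -0.013, -0.145]
ft_force: [0.5, -0.2, 0.3]
grip_width: 0.0001
```

```bash
python3 -c "
from h import *
go(-150,2,50)
b=cam('top','fin');F=np.load('fix.npz')
x=cv2.resize(b['color'][130:205,215:335],(800,500),interpolation=2)
for X in(60,70):
  p=(proj(b,[*(F['o']+F['R']@np.array([X,0])/1e3),.032])[0]-[215,130])*6.667;print(X,p)
cv2.imwrite('pics/m8.png',x)"
```

```text
fix now [-3.132e+02  3.000e-01  1.962e+02] delta [0.081 3.303 1.556] turn 91.14 tilt [-0.044 -0.286 -0.957] f [ 0.5 -0.2  0.3] 0.0001 16.65
60 [628.69119232 335.94723073]
70 [654.20298382 339.77795116]
```

View pics/m8.png

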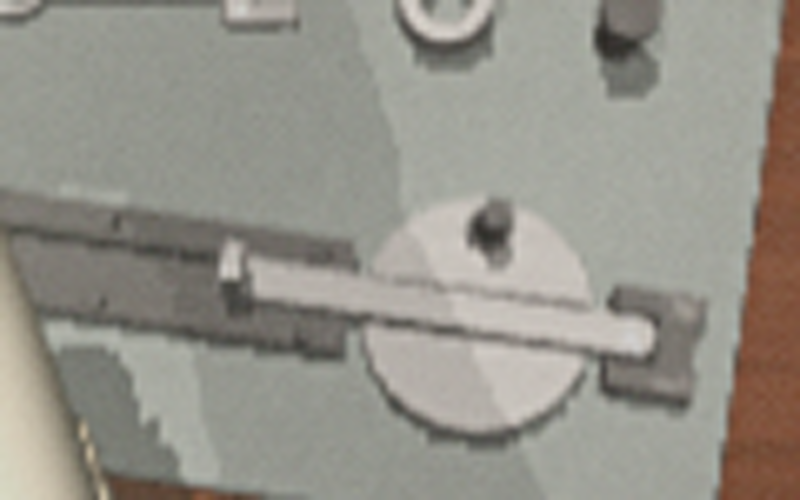

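The nose tip is at (656,335), and the projected back wall (x = 70 mm) is at (654,340), so the bar is home. The hand is clear and the other parts look undisturbed.

```bash
python3 -c "
from h import *
print(ticket.job_done())"
```

```text
the job is handed in; nothing more can be done
None
```

The disc is locked: its slot is in line with the bar, and the bar has been pushed through it to the back of the keeper. I handed the job in at about 16.7 s, with the hand clear of everything.

- **Disc:** I turned it with the shut fingertips against the post, from about 2.34 rad to about pi. Before the bar was touched, the slot measured about 1° off, and the picture agreed.
- **Bar:** I pushed it by its tail tab until it met a stiff stop at about 22 N. The last top view has the nose tip at the keeper's back wall, within about 1 mm. The calibration itself is only good to about 2 mm.
- **Other parts:** The bushing, pin and wrench look untouched in the pictures. The last view shows only part of them.

**Problems along the way:**
- Joint 6 reached its range limit (3.1406 of 3.14) during the first approach to the tab. That tilted the tool by about 12°, so I re-oriented it and pushed with the finger edges, still tilted.
- The tilt grew to about 17° against the stop. The last view shows the bar lying in its guide and slot.
- One early position reading from the wrist camera disagreed with the top camera by about 6 mm or more. I left it out and used the top view.
- The slot-angle script gave meaningless values whenever the arm or the bar covered the slot, and I ignored those.

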